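# Shut down the grinding corner of the shed bench

### The arm

A 7-joint arm with a two-finger parallel gripper is mounted at the origin on the work surface. World frame = base frame: x ahead of the robot, y to its left, z up, the work surface at z = 0. Lengths are in m, angles in rad, forces in N, time in s.
With the tool pointing down it reaches from about 0.4 to 0.85 m from the base axis. Payload 4.5 kg.
Tool frame: the origin (TCP) lies on the centre line of the jaws, within the pads' length; the fingertips stand 8 mm ahead of it and the grasp point (between the pads) lies 11 mm behind it; z points along the fingers, y is the line along which they close (so a half turn about z gives the same grasp; the last joint's range is limited). The gripper opens to 85 mm and grips with 20 to 120 N. Pads are 22 mm wide; open, the fingers measure 114 mm over their backs; the gripper's body (76 mm by 85 mm) begins 54 mm behind the grasp point. The pads swing forward as they close: fully open they stand 13 mm farther back than shut.
Start: joints at [0.034, 0.689, -0.195, 1.565, 0.157, 0.902, -0.215], TCP at [0.625, 0, 0.239] pointing down, gripper open.
Joint ranges: [-3.01, 3.01], [-0.46, 2.08], [-1.47, 1.51], [0.13, 2.56], [-1, 4.14], [0.04, 2.09], [-2.66, 2.66]. Speed limits (rad/s): [2.57, 2.57, 3.14, 3.14, 3.14, 3.14, 3.14].

### API

Orientations are given as a rotation vector (axis times angle).
In Python, from plant import robot gives the robot as it stands. The module is installed in compiled form; this text tells all that it offers. Calls block until the motion is done:
- robot.reach(position, orientation): joint-space move of the TCP to a pose.
- robot.move_straight(position, frame=None, speed=0.15): straight line of the TCP; frame=None keeps the orientation; speed is the mean speed in m/s.
- robot.movej(angles): joint-space move.
- robot.move_gripper(opening): finger opening in m; the grip force is fixed at half the most; returns when the fingers have stopped.
- robot.pause(seconds).
- robot.solve_ik(position, orientation): joint angles nearest the present ones, or None.
- robot.get_obs(): the state.
- robot.get_image(name): name is "scene" or "side" or "wrist"; returns a dict with "pixels" (420x560x3 uint8, blue, green, red), "z_map" (420x560 float32, m along the optical axis (not along the pixel's ray), 0 where there is no reading), "camera_matrix" (3x3 intrinsics, pixels), "k1" (the pictures are not rectified: a ray, as slopes to the right and down, at radius r is drawn at 1 + k1 r^2 times it, then the intrinsics apply), "R" (3x3) and "t" (3): a world point X has camera coordinates R X + t. Camera axes: x right, y down, z forward; pixel columns grow to the right and rows downward; lengths in m; the calibration is good to about 2 mm. A picture is of the moment at which its call begins.
A pose or a line that the arm cannot do raises robot.MotionError and nothing moves.
- robot.close_job(): hands the job in; it is judged then, once.
Trained networks look in a picture, given as the dict that the camera call returned (one of the last four; its "shot" number tells which), for a name from the list of things; names that differ only in an ending like _2 or _b are one class to them, and where a whole thing is asked for, a point or a joint stands for the part that bears it (a point fixed in the world has none). Each returns a list of dicts, best first, with "score" (0 to 1); they miss things now and then, are a little off and sometimes report something else, mostly with a low value. They report only what shows in the picture. A call takes as long as a camera call. They do not tell look-alikes from the thing itself.
- robot.silhouettes(picture, thing): "region" (420x560 bool, what is visible of it) and "rect" ([centre column, centre row, width, height] in pixels, round what is visible of it).
- robot.landmark_of(picture, thing): "location" ([column, row] in pixels: a listed point, or the origin of a listed thing).
The state is a dict: "time": time; "joints": joint angles; "joint_vel": joint speeds; "effort": joint torques, N m; "tcp_pos": TCP position; "tcp_rot": TCP orientation; "ft_force": force on the tool from outside, world axes, zero at the start; "torque": the same for the moment, N m; "gripper_width": finger opening in m; "finger_force": force on a finger pad.
Only numpy, scipy, OpenCV 4.12 (cv2) and the standard library are available. Lean on these libraries where they do the work, as an engineer would, in place of code of your own. Each camera call takes 0.05 s, during which the arm holds its last target. There are 200 camera calls.

### The job

Tidy up after grinding: first push each loose stopper fully home into the oil bottle whose neck collar has the same colour, then stack all the green grinding wheels flat and well centred on the round steel plate, one on top of another, and last hang the white cup by its handle on the orange hook. Leave the screw jar, the tape roll and the wooden offcut where they are.

Things in the scene. Friction and masses are not known exactly. Their poses are not given: they have to be found in the camera images.
- stopper_red_center (a point): tapered stopper with a red head (may be absent), 44 mm tall, standing upright on its plug. Upper half: red cylindrical head 42 mm in diameter, 22 mm tall, to grip by; lower half: black plug 22 mm long, tapering from 29 mm diameter under the head to 24 mm at the foot. This point is on its axis, half-way up, exactly at the underside of the head; z axis up. 50 g
- stopper_yellow_center (a point): tapered stopper with a yellow head (may be absent), 44 mm tall, standing upright on its plug. Upper half: yellow cylindrical head 42 mm in diameter, 22 mm tall, to grip by; lower half: black plug 22 mm long, tapering from 29 mm diameter under the head to 24 mm at the foot. This point is on its axis, half-way up, exactly at the underside of the head; z axis up. 50 g
- stopper_blue_center (a point): tapered stopper with a blue head (may be absent), 44 mm tall, standing upright on its plug. Upper half: blue cylindrical head 42 mm in diameter, 22 mm tall, to grip by; lower half: black plug 22 mm long, tapering from 29 mm diameter under the head to 24 mm at the foot. This point is on its axis, half-way up, exactly at the underside of the head; z axis up. 50 g
- bottle_red_mouth (a point): amber glass bottle with a red collar round its neck and shoulder, fixed to a square wooden foot of 80 mm, 120 mm tall, body 68 mm in diameter. The neck is 40 mm in outer and 32 mm in inner diameter and 32 mm deep. This point is the centre of the mouth, level with the rim. A stopper fully home rests with the underside of its head on the rim, so its centre point coincides with this one
- bottle_yellow_mouth (a point): amber glass bottle with a yellow collar round its neck and shoulder, fixed to a square wooden foot of 80 mm, 120 mm tall, body 68 mm in diameter. The neck is 40 mm in outer and 32 mm in inner diameter and 32 mm deep. This point is the centre of the mouth, level with the rim. A stopper fully home rests with the underside of its head on the rim, so its centre point coincides with this one
- bottle_blue_mouth (a point): amber glass bottle with a blue collar round its neck and shoulder, fixed to a square wooden foot of 80 mm, 120 mm tall, body 68 mm in diameter. The neck is 40 mm in outer and 32 mm in inner diameter and 32 mm deep. This point is the centre of the mouth, level with the rim. A stopper fully home rests with the underside of its head on the rim, so its centre point coincides with this one
- wheel0_center (a point): small green grinding wheel (may be absent), a flat disc 50 mm in diameter and 15 mm thick, lying flat. This point is its centre, half-way up; z is the disc's axis. Both faces are alike. 70 g
- wheel1_center (a point): small green grinding wheel (may be absent), a flat disc 50 mm in diameter and 15 mm thick, lying flat. This point is its centre, half-way up; z is the disc's axis. Both faces are alike. 70 g
- wheel2_center (a point): small green grinding wheel (may be absent), a flat disc 50 mm in diameter and 15 mm thick, lying flat. This point is its centre, half-way up; z is the disc's axis. Both faces are alike. 70 g
- wheel3_center (a point): small green grinding wheel (may be absent), a flat disc 50 mm in diameter and 15 mm thick, lying flat. This point is its centre, half-way up; z is the disc's axis. Both faces are alike. 70 g
- plate_top (a point): round steel plate, 110 mm in diameter, 8 mm thick, fixed to the bench, with a ring of 60 mm engraved round its middle. This point is the centre of its upper face; z axis up
- cup_center (a point): white dipping cup, open on top, 56 mm in outer diameter, 75 mm tall, wall 3 mm, 120 g, with a blue D-shaped handle on its own +y side. The handle is a bar of 7 mm that reaches out to 61.5 mm from the cup's axis; it joins the wall 18 and 62 mm above the underside. This point is on the cup's axis half-way up (37.5 mm above its underside); z axis up, y axis towards the handle, x axis through the handle's opening
- cup_loop (a point): centre of the opening of the cup's handle, 41.3 mm from the cup's axis and 40 mm above its underside. The opening is 37 mm tall and 26 mm deep; same axes as the cup
- hook_seat (a point): a hook on a stand fixed to the bench: an orange level rod of 8 mm diameter that points from the post along the stand's own -x axis, towards the robot. The rod's axis is 200 mm above the bench. This point is on the rod's axis, 55 mm from the post's axis, where a handle should hang; x axis along the rod towards the post (14 mm thick, 206 mm tall), z up. Nothing stands under the rod but the stand's foot of 80 x 80 mm, 14 mm thick, centred on the post
- hook_tip (a point): the upturned end of the hook, 104 mm from the post's axis and 12 mm above the level rod; the round end reaches 4 mm higher and farther
- screw_jar: small clear screw jar with a steel cap, 44 mm in diameter, 48 mm tall, standing among the stoppers and wheels; not part of the job. Origin at the middle of its underside
- tape_roll: roll of blue tape lying flat, 70 mm in diameter, 25 mm tall; not part of the job. Origin at the middle of its underside
- offcut: wooden offcut 120 x 60 x 30 mm lying on the bench; not part of the job. Origin at the middle of its underside
Not all that is in view belongs to the job. What is meant by the part that bears stopper_yellow_center is not pink or turquoise, and is the larger of those in its own colour.

How it is judged:
On the way, in this order (a step that is already met when the one before it is completed fails the run):
1. every stopper present is fully home in the bottle of its colour (distance between stopper_red_center and bottle_red_mouth below 0.005 m and angle between each of stopper_red_center, stopper_yellow_center, stopper_blue_center's own z axis and vertical below 0.12 rad and distance between stopper_yellow_center and bottle_yellow_mouth below 0.005 m and distance between stopper_blue_center and bottle_blue_mouth below 0.005 m), for 0.2 s.
2. then all the wheels present are stacked flat, centred on the plate (horizontal distance between each of wheel0_center, wheel1_center, wheel2_center, wheel3_center and plate_top below 0.008 m and angle between the z axis of each of wheel0_center, wheel1_center, wheel2_center, wheel3_center and the z axis of plate_top, either way round below 0.1 rad and height (world z) of each of wheel0_center, wheel1_center, wheel2_center, wheel3_center below 0.075 m), for 0.2 s.
3. last, the cup hangs by its handle on the hook, let go (contact force between cup and hook_stand above 0.3 N and y of cup_loop in the frame of hook_seat between -0.03 and 0.03 m and z of cup_loop in the frame of hook_seat between -0.03 and 0.03 m and distance between cup_loop and hook_seat below 0.06 m and angle between the x axis of cup_loop and the x axis of hook_seat, either way round below 0.6 rad and height (world z) of cup_center above 0.09 m and not (contact force between cup and the fingers above 0.1 N)), for 0.2 s.
At the end, for the whole second after the job is handed in: Stoppers upright, centre within 5 mm of the mouth of the bottle of their colour; wheels flat (0.1 rad) in one stack, each within 8 mm of the plate's centre in plan; cup hung with the rod through its handle, centre over 90 mm up; all released, stoppers and wheels at rest (all of step 1 and all of step 2 and contact force between cup and hook_stand above 0.3 N and y of cup_loop in the frame of hook_seat between -0.03 and 0.03 m and z of cup_loop in the frame of hook_seat between -0.03 and 0.03 m and distance between cup_loop and hook_seat below 0.06 m and angle between the x axis of cup_loop and the x axis of hook_seat, either way round below 0.6 rad and height (world z) of cup_center above 0.09 m and linear speed of each of wheel0, wheel1, wheel2, wheel3, stopper_red, stopper_yellow, stopper_blue below 0.03 m/s); the robot touches nothing.
It fails at once if the screw jar, the tape roll or the offcut is moved more than 50 mm (distance of any of screw_jar, tape_roll, offcut from where it was at the start of the episode above 0.05 m).
Of stopper_red, stopper_yellow, stopper_blue only 2 to 3 are there at a start; the rules pass over those that are not, and their reading is None.
Of wheel0, wheel1, wheel2, wheel3 only 3 to 4 are there at a start; the rules pass over those that are not, and their reading is None.
At some moment in a run one of wheel0, wheel1, wheel2, wheel3 may be knocked a few centimetres aside while the robot is not near it.
It also fails if it takes over 210 s, if anything falls off the work surface, if the arm or the gripper's body presses on something with over 40 N, if the wrist force passes 120 N, or if a joint passes its speed limit or range.

## Working session

There is one attempt and no reset: what is moved stays moved. The work goes in short steps, each a Python script; the robot and the scene stay as the last script left them, time stands still between calls to the robot, and variables do not carry over. Pictures are saved under pics/ and viewed, at most 14 in all, crops included, and the job is handed in when it is done.

```bash
mkdir -p pics
cat > h.py <<'E'
import numpy as np, cv2
from plant import robot
from scipy.spatial.transform import Rotation as Ro
def pix2ray(im,u,v):
    K=im["camera_matrix"]; d=np.array([(u-K[0,2])/K[0,0],(v-K[1,2])/K[1,1]]); s=d.copy()
    for _ in range(20): s=d/(1+im["k1"]*(s@s))
    return np.array([s[0],s[1],1.])
def on_plane(im,u,v,z):
    R,t=np.array(im["R"]),np.array(im["t"]); c=-R.T@t; r=R.T@pix2ray(im,u,v)
    return c+r*(z-c[2])/r[2]
def by_depth(im,u,v):
    R,t=np.array(im["R"]),np.array(im["t"]); return R.T@(pix2ray(im,u,v)*im["z_map"][int(v),int(u)]-t)
def cloud(im,mask=None):
    R,t=np.array(im["R"]),np.array(im["t"]);K=im["camera_matrix"]
    z=im["z_map"]; m=z>0
    if mask is not None: m&=mask
    v,u=np.nonzero(m); d=np.stack([(u-K[0,2])/K[0,0],(v-K[1,2])/K[1,1]],1); s=d.copy()
    for _ in range(20): s=d/(1+im["k1"]*(s**2).sum(1,keepdims=True))
    p=np.c_[s,np.ones(len(s))]*z[v,u][:,None]
    return (p-t)@R, v, u
def save(im,n): cv2.imwrite(f"pics/{n}.png",im["pixels"])
E
python3 - <<'E'
from h import *
np.set_printoptions(precision=4,suppress=True)
print(robot.get_obs())
for n in ["scene","side","wrist"]:
    im=robot.get_image(n); save(im,n+"0"); print(n,im["R"],im["t"],im["k1"],im["camera_matrix"][0,0])
    if n=="wrist": continue
    for th,z in [("stopper_red_center",.022),("stopper_yellow_center",.022),("stopper_blue_center",.022),("bottle_red_mouth",.12),("bottle_yellow_mouth",.12),("bottle_blue_mouth",.12),("wheel0_center",.0075),("plate_top",.008),("cup_center",.0375),("cup_loop",.04),("hook_seat",.2),("hook_tip",.212),("screw_jar",0),("tape_roll",0),("offcut",0)]:
        for d in robot.landmark_of(im,th): print(th,round(d["score"],2),np.round(d["location"]),on_plane(im,*d["location"],z))
E
```

```text
{'time': 0.0, 'joints': array([ 0.0338,  0.69  , -0.1945,  1.5664,  0.1573,  0.9025, -0.2151]), 'joint_vel': array([ 0.0011, -0.0004,  0.0002,  0.0017, -0.0007,  0.0013,  0.0016]), 'effort': array([  0.0011, -53.9627,  -1.2666, -15.8547,   0.0091,   0.0094,
         0.0001]), 'tcp_pos': array([ 0.6243, -0.0001,  0.2385]), 'tcp_rot': array([-2.2205, -2.2207,  0.0023]), 'ft_force': array([0.4279, 0.0239, 0.307 ]), 'torque': array([ 0.0051, -0.0007, -0.0156]), 'finger_force': 0.0, 'gripper_width': 0.08546772714478894}
scene [[-0.1611  0.9868 -0.0144]
 [ 0.6359  0.0926 -0.7662]
 [-0.7547 -0.1326 -0.6425]] [ 0.0917 -0.2502  1.5385] -0.1394919058485285 437.03036422538895
stopper_red_center 0.51 [355. 230.] [0.486  0.1771 0.022 ]
stopper_yellow_center 0.81 [350. 256.] [0.5828 0.1699 0.022 ]
stopper_yellow_center 0.72 [312. 220.] [0.4625 0.0633 0.022 ]
stopper_yellow_center 0.57 [376. 285.] [0.6653 0.2331 0.022 ]
stopper_yellow_center 0.56 [381. 229.] [0.4721 0.245  0.022 ]
stopper_yellow_center 0.5 [162. 204.] [ 0.4576 -0.3649  0.022 ]
stopper_blue_center 0.19 [438. 217.] [0.4041 0.4001 0.0
[... 1797 characters left out ...]
9 [382. 180.] [ 0.4324 -0.3795  0.008 ]
cup_center 0.63 [240. 386.] [0.4557 0.3358 0.0375]
cup_center 0.25 [260. 267.] [0.5695 0.0819 0.0375]
cup_loop 0.89 [228. 397.] [0.4624 0.3647 0.04  ]
hook_seat 0.61 [151. 306.] [0.6312 0.3382 0.2   ]
hook_tip 0.71 [154. 308.] [0.6162 0.3431 0.212 ]
hook_tip 0.67 [180. 309.] [0.5754 0.3203 0.212 ]
screw_jar 0.83 [323. 249.] [ 0.472  -0.0675  0.    ]
tape_roll 0.74 [311. 180.] [ 0.6195 -0.2822  0.    ]
tape_roll 0.39 [289. 232.] [ 0.5769 -0.0728  0.    ]
offcut 0.84 [335. 165.] [ 0.5868 -0.378   0.    ]
wrist [[ 1.      0.0012  0.0005]
 [ 0.001  -0.954   0.2997]
 [ 0.0008 -0.2997 -0.954 ]] [-0.6263 -0.04    0.3795] -0.05646216803377209 365.5175287673301
```

View pics/scene0.png

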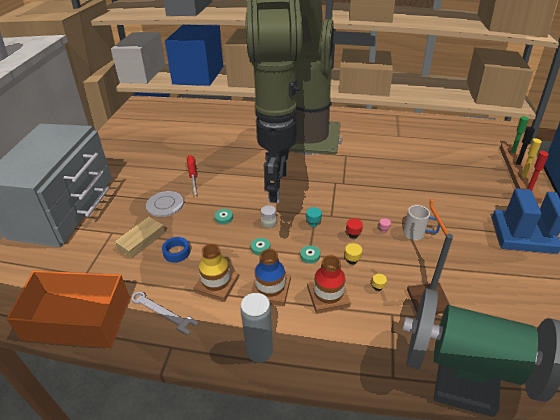

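View pics/side0.png

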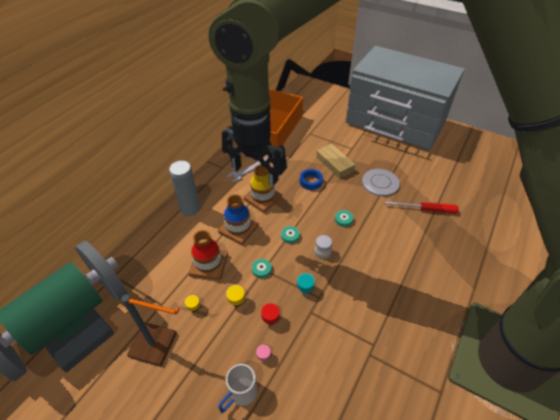

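The scene has red (354,228) and large yellow (353,252) stoppers. No blue stopper shows. There are three green wheels, at (224,215), (260,245) and (311,254). The teal, pink and small yellow stoppers are decoys. The side view agrees. Next I'll do a close survey with the wrist camera.

```bash
cat >> h.py <<'E'
DOWN=np.array([-2.2214,-2.2214,0])
HUE={"red":[(0,8),(172,180)],"yellow":[(18,35)],"blue":[(100,130)],"green":[(70,95)],"amber":[(5,20)]}
def mask(im,c,smin=110,vmin=40):
    h=cv2.cvtColor(im["pixels"],cv2.COLOR_BGR2HSV); m=np.zeros(h.shape[:2],bool)
    for a,b in HUE[c]: m|=(h[...,0]>=a)&(h[...,0]<=b)
    return m&(h[...,1]>=smin)&(h[...,2]>=vmin)
def blobs(im,c,z0,z1,nmin=60,**k):
    """colour blobs with world height in z0..z1: (centre x,y, radius, median z, n)"""
    p,v,u=cloud(im,mask(im,c,**k)); s=(p[:,2]>z0)&(p[:,2]<z1); p,v,u=p[s],v[s],u[s]
    m=np.zeros(im["z_map"].shape,np.uint8); m[v,u]=1; idx=np.zeros(m.shape,int); idx[v,u]=np.arange(len(v))
    n,l=cv2.connectedComponents(cv2.morphologyEx(m,cv2.MORPH_CLOSE,np.ones((3,3),np.uint8)))
    out=[]
    for i in range(1,n):
        w=(l==i)&(m>0); q=p[idx[w]]
        if len(q)<nmin: continue
        (cx,cy),r=cv2.minEnclosingCircle(q[:,:2].astype(np.float32)); vv,uu=np.nonzero(w)
        out.append(tuple(np.round([cx,cy,r,np.median(q[:,2])],4))+(len(q),int(uu.mean()),int(vv.mean())))
    return out
E
python3 - <<'E'
from h import *
def hov(x,y,z,n):
    robot.reach([x,y,z],DOWN); im=robot.get_image("wrist"); save(im,n); return im
im=hov(.55,.16,.24,"w1")
for c in ["red","yellow","green"]: print(c,blobs(im,c,.008,.06))
im=hov(.60,.0,.30,"w2")
for c in ["green"]: print(c,blobs(im,c,.005,.03))
for c in ["red","yellow","blue","amber"]: print(c,blobs(im,c,.07,.14))
for c in ["red","yellow","blue"]: 
  for d in robot.landmark_of(im,f"bottle_{c}_mouth"): print(c,d["score"],d["location"],on_plane(im,*d["location"],.12))
print(robot.get_obs()["time"])
cv2.imwrite("pics/w12.png",cv2.resize(np.hstack([cv2.imread("pics/w1.png"),cv2.imread("pics/w2.png")]),(800,300)))
E
```

```text
red [(np.float64(0.4887), np.float64(0.1723), np.float64(0.021), np.float64(0.0442), 1673, 212, 165)]
yellow [(np.float64(0.6576), np.float64(0.2367), np.float64(0.0163), np.float64(0.0342), 1128, 396, 94), (np.float64(0.5809), np.float64(0.1734), np.float64(0.021), np.float64(0.0443), 1664, 311, 164)]
green [(np.float64(0.5794), np.float64(0.0682), np.float64(0.0253), np.float64(0.0153), 1212, 304, 255), (np.float64(0.4583), np.float64(0.0634), np.float64(0.021), np.float64(0.0441), 1460, 189, 269), (np.float64(0.5697), np.float64(-0.0595), np.float64(0.0254), np.float64(0.0153), 956, 294, 352)]
green [(np.float64(0.5784), np.float64(0.0675), np.float64(0.0244), np.float64(0.0154), 1168, 259, 103), (np.float64(0.5703), np.float64(-0.0601), np.float64(0.025), np.float64(0.0152), 979, 254, 211), (np.float64(0.4709), np.float64(-0.1837), np.float64(0.0249), np.float64(0.0151), 581, 188, 299)]
red [(np.float64(0.7002), np.float64(0.1236), np.float64(0.0332), np.float64(0.082), 2192, 376, 46)]
yellow [(np.float64(0.7033), np.float64(-0.138), np.float64(0.033), np.float64(0.0839), 1468, 364, 289)]
blue [(np.float64(0.701), np.float64(-0.0093), np.float64(0.0325), np.float64(0.0824), 1708, 371, 176)]
amber [(np.float64(0.7066), np.float64(0.1271), np.float64(0.0282), np.float64(0.1182), 1509, 404, 34), (np.float64(0.7073), np.float64(-0.0095), np.float64(0.0264), np.float64(0.1179), 1108, 392, 195), (np.float64(0.7039), np.float64(-0.1385), np.float64(0.0208), np.float64(0.1149), 666, 375, 318), (np.float64(0.8629), np.float64(-0.3221), np.float64(0.0169), np.float64(0.0758), 127, 479, 416)]
red 0.71 [404.6, 36.1] [0.7005289  0.12275156 0.12      ]
yellow 0.59 [382.0, 321.8] [ 0.70373424 -0.14123351  0.12      ]
yellow 0.19 [390.9, 195.5] [ 0.70024248 -0.00935171  0.12      ]
blue 0.72 [387.5, 196.4] [ 0.69723708 -0.01019057  0.12      ]
3.3833
```

View pics/w12.png

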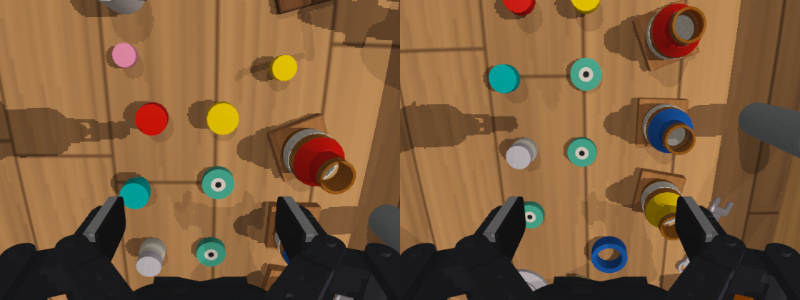

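Wrist views: red at (150,118) and yellow at (222,118) are clear to grip, and the bottle rims are visible. Next I'll measure the rims from closer and plug the red one.

```bash
cat >> h.py <<'E'
def rim(im,x,y,z0=.115,z1=.126):
    p,_,_=cloud(im); s=(np.hypot(p[:,0]-x,p[:,1]-y)<.028)&(p[:,2]>z0)&(p[:,2]<z1); q=p[s]
    A=np.c_[q[:,:2],np.ones(len(q))]; (cx,cy),r=cv2.minEnclosingCircle(q[:,:2].astype(np.float32))
    c,*_=np.linalg.lstsq(A,(q[:,:2]**2).sum(1),rcond=None)
    return np.round([cx,cy,r,c[0]/2,c[1]/2,np.median(q[:,2]),len(q)],4)
E
python3 - <<'E'
from h import *
robot.reach([.66,.10,.28],DOWN); im=robot.get_image("wrist"); print(rim(im,.702,.124)); 
robot.reach([.66,-.15,.28],DOWN); im=robot.get_image("wrist"); print(rim(im,.703,-.139)); 
robot.reach([.5809,.1734,.12],DOWN); im=robot.get_image("wrist"); print(blobs(im,"yellow",.03,.06),blobs(im,"red",.03,.06)); 
robot.reach([.488,.1723,.12],DOWN); im=robot.get_image("wrist"); b=blobs(im,"red",.038,.06); print(b)
print(robot.get_obs()["tcp_pos"],robot.get_obs()["time"])
E
```

```text
[7.006e-01 1.240e-01 1.990e-02 7.002e-01 1.243e-01 1.201e-01 7.130e+02]
[ 7.045e-01 -1.384e-01  1.990e-02  7.043e-01 -1.380e-01  1.200e-01
  7.170e+02]
[(np.float64(0.658), np.float64(0.2366), np.float64(0.0163), np.float64(0.0343), 2321, 404, 115), (np.float64(0.581), np.float64(0.1732), np.float64(0.0212), np.float64(0.0443), 3629, 275, 219)] [(np.float64(0.488), np.float64(0.1725), np.float64(0.0215), np.float64(0.0442), 3748, 129, 221)]
[(np.float64(0.4882), np.float64(0.1725), np.float64(0.0209), np.float64(0.0443), 3437, 277, 222)]
[0.48958074 0.17178342 0.12060707] 6.95
```

```bash
cat >> h.py <<'E'
def lin(x,y,z,speed=.1): robot.move_straight([x,y,z],speed=speed)
def O(): return robot.get_obs()
def plug(sx,sy,bx,by):
    robot.reach([sx,sy,.12],DOWN); robot.move_gripper(.075); lin(sx,sy,.024); robot.pause(.2)
    robot.move_gripper(.02); o=O(); dz=.022-o["tcp_pos"][2]; dy=sy-o["tcp_pos"][1]
    print("grip",o["gripper_width"],o["finger_force"],o["tcp_pos"],dy)
    lin(sx,sy,.24,.2); robot.reach([bx,by-dy,.20],DOWN); robot.pause(.3); t=O()["tcp_pos"]
    ex,ey=bx-t[0],by-dy-t[1]; print("corr",ex,ey,"w",O()["gripper_width"])
    X,Y=bx+ex,by-dy+ey; lin(X,Y,.150-dz); robot.pause(.2); f0=O()["ft_force"][2]
    for z in np.arange(.146,.115,-.003):
        lin(X,Y,z-dz,.04); o=O(); f=o["ft_force"]-[0,0,f0]
        if f[2]>15: break
    print("in: centre z",o["tcp_pos"][2]+dz,"F",f,o["tcp_pos"],o["time"])
E
python3 - <<'E'
from h import *
plug(.488,.1724,.7006,.1240)
E
```

```text
grip 0.04045673803223973 59.92113947868347 [0.48807682 0.17240307 0.02442863] -3.0654617468595102e-06
corr 0.0005013827831218398 -0.0008452254089685585 w 0.04034122462308358
in: centre z 0.12313631380648726 F [-6.0401002  -1.40376649 21.3976444 ] [0.7016361  0.12330003 0.12556495] 14.9333
```

Run:
```python
from h import *
t=O()["tcp_pos"]
lin(.7006,.124,t[2]-.004,.03); o=O(); print(o["tcp_pos"],o["ft_force"])
robot.move_gripper(.075); robot.pause(.2); lin(.7006,.124,.22,.15); lin(.68,.11,.26,.15)
im=robot.get_image("wrist"); save(im,"w3"); print(blobs(im,"red",.125,.16)); print(O()["time"])
```

```text
[0.70158761 0.12342168 0.12567222] [-5.47645543 -2.0700468  19.77686209]
[(np.float64(0.7024), np.float64(0.1235), np.float64(0.021), np.float64(0.1423), 2715, 309, 185)]
17.1417
```

View pics/w3.png

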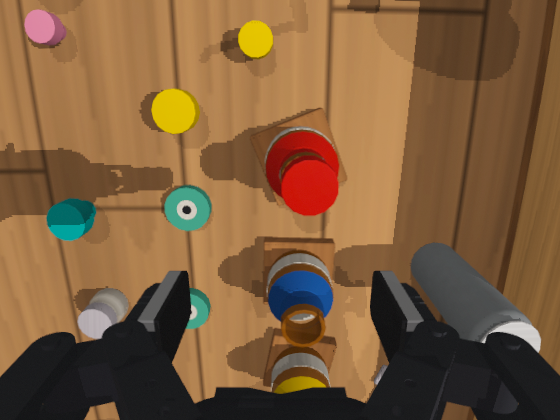

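The red stopper is home: its head is at (308,187), the top is at 0.142 m, and it is about 2 mm off the rim centre. Next is yellow.

Run:
```python
from h import *
plug(.581,.1733,.7044,-.1383)
t=O()["tcp_pos"]
robot.move_gripper(.075); robot.pause(.2); lin(.7044,-.1383,.22,.15); lin(.66,-.14,.28,.15)
im=robot.get_image("wrist"); print(blobs(im,"yellow",.125,.16))
robot.reach([.52,-.06,.30],DOWN); im=robot.get_image("wrist"); save(im,"w4"); print(blobs(im,"green",.005,.03)); print(O()["time"])
robot.reach([.44,-.30,.30],DOWN); im=robot.get_image("wrist"); save(im,"w5"); print(blobs(im,"green",.005,.03))
p,v,u=cloud(im); s=(p[:,2]>.0055)&(p[:,2]<.011)&(np.hypot(p[:,0]-.445,p[:,1]+.367)<.075); q=p[s]; print(cv2.minEnclosingCircle(q[:,:2].astype(np.float32)),np.median(q,0),len(q))
for d in robot.landmark_of(im,"plate_top"): print(d["score"],d["location"],on_plane(im,*d["location"],.008))
cv2.imwrite("pics/w45.png",cv2.resize(np.hstack([cv2.imread("pics/w4.png"),cv2.imread("pics/w5.png")]),(800,300)))
```

```text
grip 0.0406504912881774 60.19832253456116 [0.58110916 0.17336318 0.02447388] -6.318123087664662e-05
corr -0.00016271244054977263 -0.0011881779223044953 w 0.040240966832030385
in: centre z 0.12262715440740252 F [-5.10655806  1.10802431 18.04835507] [ 0.70509749 -0.13956152  0.12510103] 25.9667
[(np.float64(0.7056), np.float64(-0.1391), np.float64(0.021), np.float64(0.1423), 2322, 337, 195)]
[(np.float64(0.5782), np.float64(0.0672), np.float64(0.0249), np.float64(0.0155), 1349, 332, 46), (np.float64(0.5698), np.float64(-0.06), np.float64(0.0248), np.float64(0.0153), 1054, 320, 163), (np.float64(0.4709), np.float64(-0.184), np.float64(0.0253), np.float64(0.0152), 921, 239, 259)]
28.85
[(np.float64(0.4701), np.float64(-0.1848), np.float64(0.0246), np.float64(0.0154), 1288, 305, 59)]
((0.4364568293094635, -0.3722018003463745), 0.05525858700275421) [ 0.43681805 -0.36985838  0.00846731] 5804
0.78 [270.7, 220.7] [ 0.43150665 -0.36985341  0.008     ]
```

View pics/w45.png

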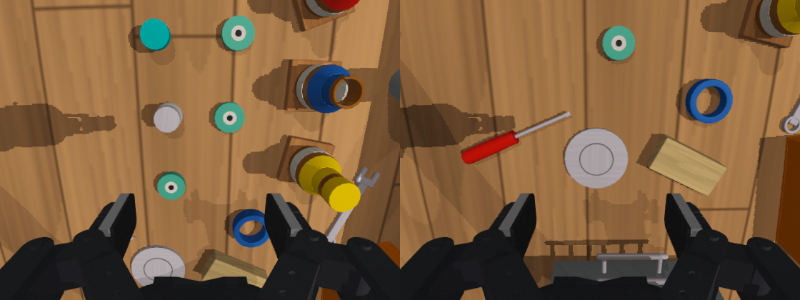

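The yellow stopper is home. Three wheels are visible, the plate is clear at (597,158 in the composite), and the offcut and tape are outside the finger sweep. Next I'll stack the wheels.

```bash
cat >> h.py <<'E'
PX,PY=.4365,-.3722
def near(bl,x,y): return min(bl,key=lambda b:np.hypot(b[0]-x,b[1]-y)) if bl else None
def wheel(x,y,level):
    robot.reach([x,y,.14],DOWN); robot.move_gripper(.075)
    b=near(blobs(robot.get_image("wrist"),"green",.008,.025),x,y); print("seen",b)
    assert b and .023<b[2]<.027 and np.hypot(b[0]-x,b[1]-y)<.08
    x,y=b[:2]
    lin(x,y,.06); lin(x,y,.012,.06); robot.pause(.2); robot.move_gripper(.03); o=O(); dz=.0075-o["tcp_pos"][2]; dy=y-o["tcp_pos"][1]
    print("grip",o["gripper_width"],o["finger_force"],o["tcp_pos"])
    lin(x,y,.2,.2); robot.reach([PX,PY-dy,.15],DOWN); robot.pause(.3)
    zt=.008+.0075+.015*level+.001-dz; X,Y=PX,PY-dy
    lin(X,Y,zt+.03); robot.pause(.3); t=O()["tcp_pos"]; X+=X-t[0]; Y+=PY-dy-t[1]
    print("w",O()["gripper_width"],"corr",X-PX,Y-PY+dy); f0=O()["ft_force"][2]
    lin(X,Y,zt,.05); robot.pause(.2); o=O(); print("at",o["tcp_pos"],o["ft_force"][2]-f0)
    robot.move_gripper(.07); robot.pause(.2); lin(X,Y,zt+.06,.1); lin(PX,PY-.0+.0,.25,.2)
    im=robot.get_image("wrist"); print([b for b in blobs(im,"green",.012,.09)],O()["time"]); return im
E
python3 - <<'E'
from h import *
im=wheel(.4705,-.1845,0); save(im,"w6")
E
```

```text
seen (np.float64(0.4703), np.float64(-0.1841), np.float64(0.0252), np.float64(0.0153), 2630, 276, 197)
grip 0.04717517923666726 60.19225716590881 [ 0.47029771 -0.18415258  0.01278704]
w 0.04698919051953471 corr -0.0001482643349136059 0.0001734554926634546
at [ 0.43640394 -0.37210847  0.02177836] 0.3925712323598335
[(np.float64(0.438), np.float64(-0.3719), np.float64(0.025), np.float64(0.0233), 1430, 281, 174)] 40.4333
```

Run:
```python
from h import *
wheel(.57,-.06,1)
im=wheel(.578,.0675,2); save(im,"w7")
robot.reach([.45,.33,.30],DOWN); im=robot.get_image("wrist"); save(im,"w8")
sc=robot.get_image("scene"); save(sc,"s2")
```

```text
seen (np.float64(0.5697), np.float64(-0.0604), np.float64(0.0252), np.float64(0.0153), 2645, 277, 198)
grip 0.047311815348500354 60.412477254867554 [ 0.56973977 -0.06043079  0.01281522]
w 0.04718573460675623 corr -0.00020003066411999892 0.00020105502610080067
at [ 0.43638551 -0.37211101  0.03688726] -0.35893223766675125
[(np.float64(0.4197), np.float64(-0.3749), np.float64(0.0451), np.float64(0.0253), 2768, 264, 179)] 51.7167
seen (np.float64(0.5789), np.float64(0.0681), np.float64(0.025), np.float64(0.0153), 2637, 278, 198)
grip 0.04727675321909865 60.442471504211426 [0.57893366 0.06807395 0.01281678]
w 0.04711286679369195 corr -0.00021368450778663783 0.00021460194034729485
at [ 0.43623541 -0.37201067  0.05182382] 3.3272462125778604
[(np.float64(0.4196), np.float64(-0.3752), np.float64(0.0451), np.float64(0.0424), 2946, 266, 179)] 63.575
```

Run:
```python
import cv2,numpy as np
cv2.imwrite("pics/w78.png",cv2.resize(np.hstack([cv2.imread("pics/w7.png"),cv2.imread("pics/w8.png")]),(800,300)))
```

```text
(no output)
```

View pics/w78.png

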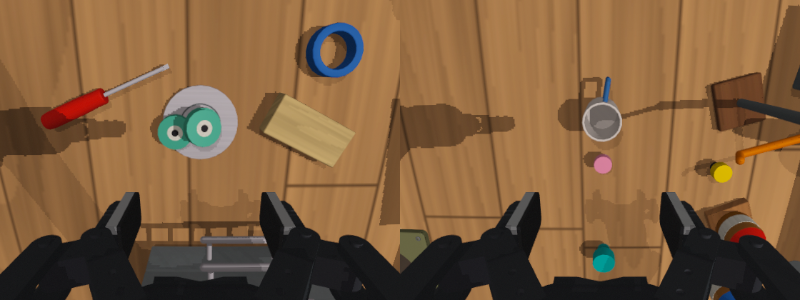

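View pics/s2.png

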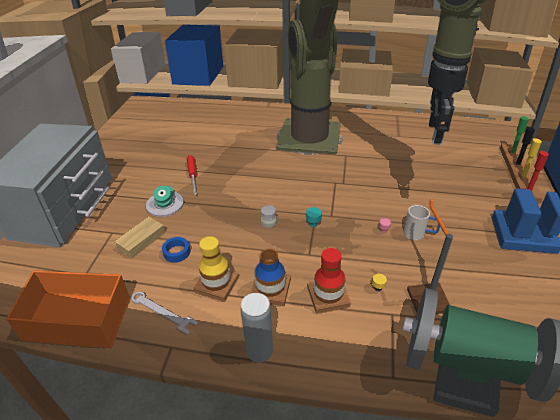

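The first wheel was knocked aside, to (175,132) in the composite. It lies partly off the plate next to a two-wheel stack at (204,128). I'll measure the heights.

Run:
```python
from h import *
robot.reach([.42,-.37,.22],DOWN); im=robot.get_image("wrist"); save(im,"w9")
cv2.imwrite("pics/w9c.png",cv2.resize(im["pixels"][80:320,120:420],(750,600)))
p,v,u=cloud(im,mask(im,"green",smin=60))
s=np.hypot(p[:,0]-.43,p[:,1]+.372)<.1; p=p[s]
h,e=np.histogram(p[:,2],np.arange(0,.07,.003)); print(dict(zip(np.round(e,3),h)))
for a,b in [(.008,.03),(.03,.042),(.036,.06)]:
    q=p[(p[:,2]>a)&(p[:,2]<b)]
    if len(q)>50:
        A=np.c_[q[:,:2],np.ones(len(q))]; print(a,len(q),cv2.minEnclosingCircle(q[:,:2].astype(np.float32)),np.linalg.lstsq(A,q[:,2],rcond=None)[0])
```

```text
{np.float64(0.0): np.int64(3), np.float64(0.003): np.int64(0), np.float64(0.006): np.int64(5), np.float64(0.009): np.int64(0), np.float64(0.012): np.int64(13), np.float64(0.015): np.int64(23), np.float64(0.018): np.int64(20), np.float64(0.021): np.int64(1168), np.float64(0.024): np.int64(269), np.float64(0.027): np.int64(39), np.float64(0.03): np.int64(10), np.float64(0.033): np.int64(5), np.float64(0.036): np.int64(26), np.float64(0.039): np.int64(270), np.float64(0.042): np.int64(380), np.float64(0.045): np.int64(336), np.float64(0.048): np.int64(324), np.float64(0.051): np.int64(409), np.float64(0.054): np.int64(318), np.float64(0.057): np.int64(29), np.float64(0.06): np.int64(0), np.float64(0.063): np.int64(0), np.float64(0.066): np.int64(0)}
0.008 1536 ((0.4193078875541687, -0.37560898065567017), 0.04517291486263275) [0.02274361 0.00218203 0.01496332]
0.03 311 ((0.43991661071777344, -0.3703705668449402), 0.025536004453897476) [ 0.03701238 -0.05075754  0.0049253 ]
0.036 2092 ((0.4393109977245331, -0.37113717198371887), 0.025692323222756386) [-0.29499445 -0.13230398  0.12867191]
```

View pics/w9c.png

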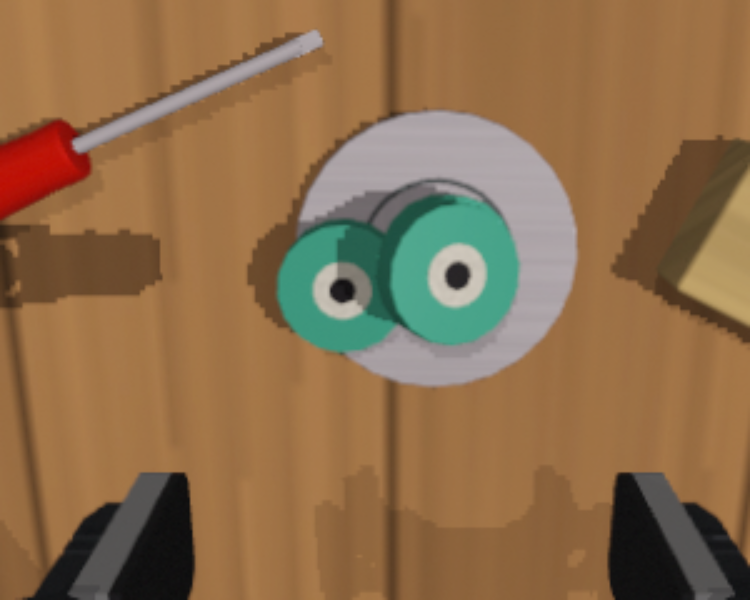

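```bash
cat >> h.py <<'E'
def topface(zmin,zmax=.08):
    robot.reach([.42,-.37,.22],DOWN); im=robot.get_image("wrist"); p,v,u=cloud(im,mask(im,"green",smin=60))
    q=p[(np.hypot(p[:,0]-.43,p[:,1]+.372)<.1)&(p[:,2]>zmin)&(p[:,2]<zmax)]
    w=np.ones(len(q),bool)
    for _ in range(8):
        c=np.linalg.lstsq(np.c_[q[w][:,:2],np.ones(w.sum())],q[w][:,2],rcond=None)[0]
        w=abs(q@np.r_[c[:2],-1]+c[2])<.002
    (x,y),r=cv2.minEnclosingCircle(q[w][:,:2].astype(np.float32)); n=np.r_[-c[:2],1]; n/=np.linalg.norm(n)
    T=np.array([x,y,c@[x,y,1]]); print("top",T,"n",n,"r",r,w.sum(),len(q)); return T,n
def pick_tilt(T,n,dest):
    y=np.array([1,0,0])-n[0]*n; y/=np.linalg.norm(y); R=np.c_[np.cross(y,-n),y,-n]; rv=Ro.from_matrix(R).as_rotvec()
    P=T-.0025*n
    robot.move_gripper(.075); robot.reach(P+.08*n,rv); robot.move_straight(P,speed=.06); robot.pause(.2)
    robot.move_gripper(.03); o=O(); print("grip",o["gripper_width"],P-o["tcp_pos"])
    lin(*(P+.1*n),.15); robot.reach([*dest,.15],DOWN); lin(*dest,.0135,.08); robot.pause(.1); print("w",O()["gripper_width"],O()["ft_force"])
    robot.move_gripper(.075); robot.pause(.1); lin(*dest,.15,.2)
    print(blobs(robot.get_image("wrist"),"green",.008,.025),O()["time"])
E
python3 - <<'E'
from h import *
T,n=topface(.034); pick_tilt(T,n,(.57,-.06))
topface(.026); topface(.015,.0265)
im=robot.get_image("wrist"); save(im,"w10");cv2.imwrite("pics/w10c.png",cv2.resize(im["pixels"][80:320,120:420],(750,600)))
E
```

```text
top [ 0.4410302  -0.3707653   0.04839855] n [0.36688402 0.10446002 0.92438316] r 0.024952435865998268 1819 2100
grip 0.0466692646998748 [-2.97266093e-04  3.69985811e-05 -5.21384445e-04]
w 0.04697615108830341 [-2.14939582  0.23036497  5.27820587]
[(np.float64(0.5711), np.float64(-0.0596), np.float64(0.025), np.float64(0.0153), 2478, 281, 196)] 77.1833
top [ 0.44237688 -0.3702721   0.03175614] n [0.35970839 0.1032114  0.92733882] r 0.024741047993302345 1389 1603
top [ 0.42055219 -0.3775937   0.0238634 ] n [-0.02094699 -0.00382333  0.99977328] r 0.04520877078175545 1745 1825
```

View pics/w10c.png

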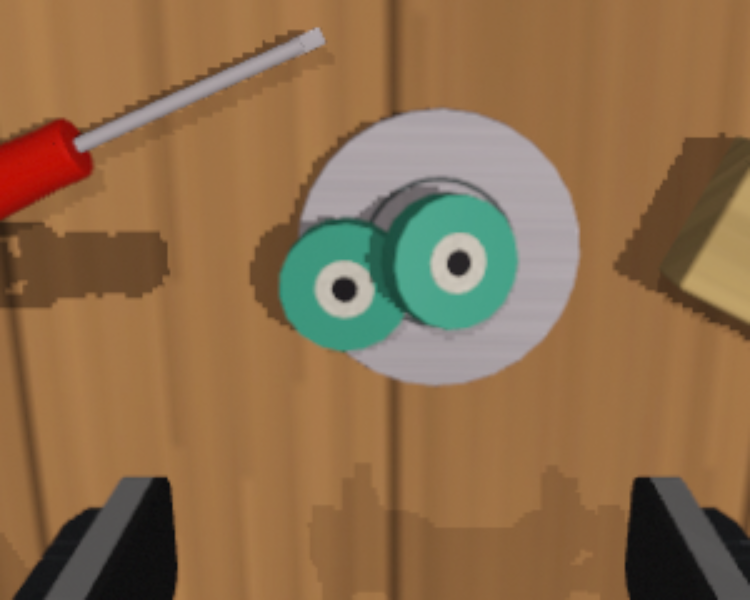

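Wheel parked on the bench. The remaining tilted wheel is at (455,262) in the crop, on the edge of the flat one at (343,288). A finger would hit the plate in the same grasp, so I'll grip across the tilt axis instead.

```bash
sed -i 's/def pick_tilt(T,n,dest):/def pick_tilt(T,n,dest,across=False):/; s/^    y=np.array(\[1,0,0\])-n\[0\]\*n;/    y=np.array([n[1],-n[0],0]) if across else np.array([1,0,0])-n[0]*n;/' h.py
python3 - <<'E'
from h import *
T,n=topface(.0275); pick_tilt(T,n,(.58,.068),True)
T,n=topface(.012); 
robot.get_obs()
E
```

```text
top [ 0.44142678 -0.37064683  0.03216014] n [0.36145798 0.10164255 0.92683166] r 0.0248599573969841 1217 1421
grip 0.047082148425988984 [-0.00033129  0.00017203 -0.00046181]
w 0.04708293618325095 [-2.32354203 -0.05477124  6.56119998]
[(np.float64(0.5812), np.float64(0.0684), np.float64(0.0249), np.float64(0.0153), 2476, 281, 196), (np.float64(0.5715), np.float64(-0.0594), np.float64(0.0253), np.float64(0.0153), 1799, 270, 335)] 88.3833
top [ 0.40065941 -0.38230127  0.02330696] n [-0.0038633  -0.00104977  0.99999199] r 0.02495671808719635 1645 1720
```

```bash
sed -i 's/^PX,PY=.*/PX,PY=.4357,-.3722/; s/def wheel(x,y,level):/def wheel(x,y,level,zb=0.):/; s/"green",.008,.025)/"green",.008+zb,.025+zb)/; s/lin(x,y,.012,.06)/lin(x,y,.012+zb,.06)/; s/dz=.0075-o\["tcp_pos"\]\[2\]; dy=y/dz=.0075+zb-o["tcp_pos"][2]; dy=y/' h.py
grep -n "zb" h.py
python3 - <<'E'
from h import *
wheel(.4007,-.382,0,.008)
wheel(.571,-.0596,1)
topface(.026)
E
```

```text
60:def wheel(x,y,level,zb=0.):
62:    b=near(blobs(robot.get_image("wrist"),"green",.008+zb,.025+zb),x,y); print("seen",b)
65:    lin(x,y,.06); lin(x,y,.012+zb,.06); robot.pause(.2); robot.move_gripper(.03); o=O(); dz=.0075+zb-o["tcp_pos"][2]; dy=y-o["tcp_pos"][1]
90:    print(blobs(robot.get_image("wrist"),"green",.008+zb,.025+zb),O()["time"])
seen (np.float64(0.4001), np.float64(-0.3824), np.float64(0.025), np.float64(0.0233), 2772, 274, 202)
grip 0.04698745062918606 60.36447286605835 [ 0.40011989 -0.3824777   0.02081197]
w 0.047058465214305255 corr -0.00015059859094074257 0.00017434673487171093
at [ 0.43565133 -0.37218076  0.02181927] 0.3692893488671086
[(np.float64(0.4371), np.float64(-0.3722), np.float64(0.025), np.float64(0.0233), 1432, 281, 174)] 99.6333
seen (np.float64(0.5712), np.float64(-0.0596), np.float64(0.0251), np.float64(0.0154), 2649, 278, 198)
grip 0.047213770227807685 60.42717397212982 [ 0.57124952 -0.05967278  0.01279398]
w 0.04703402670435803 corr -0.0001458865755816774 0.00018528272974573795
at [ 0.43563617 -0.37215977  0.03679509] 0.2486145073388375
[(np.float64(0.4369), np.float64(-0.3718), np.float64(0.0251), np.float64(0.0383), 1620, 281, 175)] 110.925
top [ 0.43700176 -0.37177619  0.03836839] n [6.23818823e-04 5.76484824e-04 9.99999639e-01] r 0.02496960759162903 1850 1951
```

Run:
```python
from h import *
np.set_printoptions(precision=4,suppress=True)
wheel(.581,.0684,2); topface(.04)
robot.reach([.45,.26,.33],DOWN); im=robot.get_image("wrist"); save(im,"w11")
for n,im in [("w",im),("s",robot.get_image("scene")),("d",robot.get_image("side"))]:
    p,v,u=cloud(im); s=(p[:,2]>.069)&(p[:,2]<.08)&(np.hypot(p[:,0]-.456,p[:,1]-.338)<.04); q=p[s]
    print(n,len(q), cv2.minEnclosingCircle(q[:,:2].astype(np.float32)) if len(q) else 0)
    # handle blue
    p,v,u=cloud(im,mask(im,"blue",smin=90)); s=(np.hypot(p[:,0]-.456,p[:,1]-.338)<.09)&(p[:,2]>.01)&(p[:,2]<.075); q=p[s]
    if len(q): print("handle",len(q),q.mean(0),q.min(0),q.max(0))
    # rod orange
    h=cv2.cvtColor(im["pixels"],cv2.COLOR_BGR2HSV); m=(h[...,0]>=8)&(h[...,0]<=20)&(h[...,1]>180)&(h[...,2]>110)
    p,v,u=cloud(im,m); s=(p[:,2]>.185)&(p[:,2]<.225)&(p[:,0]>.5)&(p[:,1]>.2); q=p[s]
    if len(q)>20:
        l=q[q[:,2]<.207]; vx=cv2.fitLine(l[:,:2].astype(np.float32),cv2.DIST_HUBER,0,.001,.001).ravel(); print("rod",len(q),vx,q.min(0),q.max(0))
    p,v,u=cloud(im); q=p[(p[:,2]>.19)&(p[:,2]<.215)&(p[:,0]>.5)&(p[:,0]<.8)&(p[:,1]>.15)&(p[:,1]<.5)]; print("z19",len(q),q.mean(0) if len(q) else 0)
    for t,z in [("cup_center",.0375),("cup_loop",.04),("hook_seat",.2),("hook_tip",.212)]:
        for d in robot.landmark_of(im,t)[:1]: print(t,d["score"],np.round(d["location"]),on_plane(im,*d["location"],z))
print(O()["time"])
```

```text
seen (np.float64(0.5814), np.float64(0.068), np.float64(0.0253), np.float64(0.0153), 2645, 278, 199)
grip 0.046957755322977295 60.459498167037964 [0.5814 0.068  0.0128]
w 0.04724753415105763 corr -0.00020413752532411067 0.00022857499823429606
at [ 0.4355 -0.372   0.0518] 0.7519957468383242
[(np.float64(0.4371), np.float64(-0.3717), np.float64(0.025), np.float64(0.0532), 1840, 281, 177)] 123.1083
top [ 0.4369 -0.3717  0.0534] n [-0.0016  0.0041  1.    ] r 0.024874217808246613 2021 2134
w 516 ((0.45481976866722107, 0.33251121640205383), 0.028276853263378143)
handle 183 [0.4613 0.3762 0.065 ] [0.457  0.3565 0.0591] [0.4663 0.392  0.0678]
rod 1095 [0.9641 0.2656 0.6177 0.3362] [0.5764 0.3213 0.1991] [0.651  0.3483 0.2176]
z19 1084 [0.615  0.3355 0.2043]
cup_center 0.9 [281.  99.] [0.4531 0.3307 0.0375]
cup_loop 0.95 [287.  58.] [0.4598 0.3741 0.04  ]
hook_seat 0.79 [527.  95.] [0.628  0.3373 0.2   ]
hook_tip 0.63 [470. 110.] [0.5811 0.3268 0.212 ]
s 127 ((0.45369765162467957, 0.3344150185585022), 0.030181260779500008)
handle 47 [0.4619 0.3792 0.0367] [0.4555 0.3631 0.0141] [0.4679 0.3936 0.0683]
rod 117 [0.9639 0.2663 0.6206 0.3367] [0.578  0.3239 0.1996] [0.6707 0.3523 0.2174]
z19 213 [0.6421 0.343  0.2038]
cup_center 0.69 [416. 227.] [0.4705 0.3346 0.0375]
cup_loop 0.79 [432. 227.] [0.4678 0.376  0.04  ]
hook_seat 0.91 [436. 216.] [0.6139 0.3364 0.2   ]
hook_tip 0.72 [430. 199.] [0.5731 0.325  0.212 ]
d 198 ((0.4527595639228821, 0.3320661187171936), 0.028546718880534172)
handle 90 [0.4596 0.3765 0.0464] [0.4554 0.3607 0.018 ] [0.4643 0.3918 0.0676]
rod 236 [0.9651 0.2618 0.6391 0.3422] [0.5754 0.3216 0.1977] [0.6733 0.3533 0.2182]
z19 310 [0.6375 0.342  0.2033]
cup_center 0.74 [242. 381.] [0.4569 0.326  0.0375]
cup_loop 0.68 [226. 402.] [0.4609 0.3738 0.04  ]
hook_seat 0.69 [157. 308.] [0.6193 0.336  0.2   ]
hook_tip 0.95 [181. 311.] [0.5718 0.3233 0.212 ]
126.4583
```

View pics/w11.png

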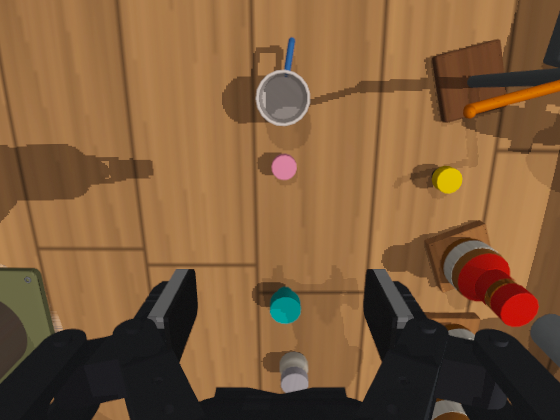

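The stack is good: flat, about 0.5 mm off centre. In the wrist view the cup is at (283,97) with its handle pointing up-image at (290,55), and the hook tip is at (470,112). Next I'll grasp the cup across its handle direction and thread it onto the rod.

```bash
cat >> h.py <<'E'
def yaw(th): return (Ro.from_euler("z",th)*Ro.from_rotvec(DOWN)).as_rotvec()
RD=np.array([.9642,.2650]); SEAT=np.array([.6275,.3386]); TH=np.arctan2(RD[1],RD[0]); CY=np.array([-RD[1],RD[0]])
C=np.array([.4546,.3323]); HY=np.array([.0067,.0439]); HY/=np.linalg.norm(HY); CT=np.arctan2(-HY[0],HY[1])
E
python3 - <<'E'
from h import *
np.set_printoptions(precision=4,suppress=True)
for n in ["scene","side"]:
    p,_,_=cloud(robot.get_image(n)); q=p[(p[:,2]>.13)&(p[:,0]>.52)&(p[:,0]<.76)&(p[:,1]>.19)&(p[:,1]<.36)]
    a=(q[:,:2]-SEAT)@CY; b=(q[:,:2]-SEAT)@RD; w=abs(a)>.012; print(n,len(q),w.sum(),np.c_[b,a,q[:,2]][w][::6][:12])
robot.reach([*C,.16],yaw(CT)); robot.move_gripper(.085)
lin(*C,.05,.1); robot.pause(.2); robot.move_gripper(.04); o=O(); dz=.04-o["tcp_pos"][2]; print("grip",o["gripper_width"],o["tcp_pos"],dz)
lin(*C,.27,.15)
Q=SEAT-.095*RD-.0413*CY; robot.reach([*Q,.206-dz],yaw(TH)); robot.pause(.3); print(O()["tcp_pos"],Q,.206-dz,O()["time"],O()["gripper_width"])
for n in ["scene","side"]:
    im=robot.get_image(n); save(im,"c"+n); p,_,_=cloud(im,mask(im,"blue",smin=90)); L=SEAT-.095*RD
    q=p[(np.hypot(*(p[:,:2]-L).T)<.05)&(p[:,2]>.13)&(p[:,2]<.26)]
    if len(q): r=np.c_[(q[:,:2]-L)@RD,(q[:,:2]-L)@CY,q[:,2]]; print(n,len(r),np.median(r,0),r.min(0),r.max(0))
a=cv2.imread("pics/cscene.png")[130:320,340:540]; b=cv2.imread("pics/cside.png")[220:410,80:280]
cv2.imwrite("pics/c.png",cv2.resize(np.hstack([a,b]),(800,380)))
E
```

```text
scene 362 7 [[-0.1229 -0.0454  0.4314]
 [-0.1244 -0.0484  0.4026]]
side 451 0 []
grip 0.053579084501912115 [0.4546 0.3324 0.0504] -0.01036317244082638
[0.5462 0.2748 0.2171] [0.5468 0.2736] 0.21636317244082637 131.9417 0.053424824908820764
scene 77 [0.0018 0.0157 0.1993] [-0.0026 -0.0077  0.1851] [0.0052 0.0217 0.2334]
side 117 [-0.0018  0.0045  0.2267] [-0.005  -0.0178  0.1853] [0.0141 0.0205 0.2353]
```

View pics/c.png

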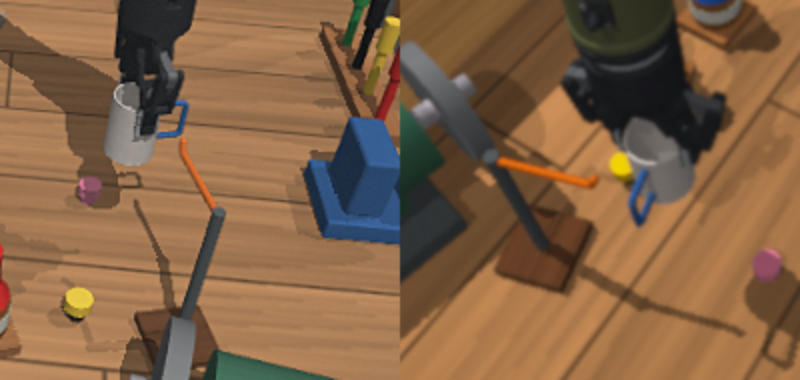

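The cup is held with its handle ahead of the hook tip and aligned (side view: handle at (640,200), tip at (592,180)). Its measured offsets are within 3 mm. Next I'll thread it on.

Run:
```python
from h import *
np.set_printoptions(precision=4,suppress=True)
z=.2135; f0=O()["ft_force"]
for s in [-.095,-.07,-.045,-.02,0]:
    Q=SEAT+s*RD-.0413*CY; lin(*Q,z,.06); f=O()["ft_force"]-f0; print(s,f)
    if np.linalg.norm(f)>8: break
else:
    for zz in np.arange(z-.004,z-.034,-.003):
        lin(*Q,zz,.04); f=O()["ft_force"]-f0
        if f[2]>5: break
    print("down",zz,f,O()["tcp_pos"],O()["time"])
im=robot.get_image("scene"); a=im["pixels"][130:320,340:540]; b=robot.get_image("side")["pixels"][220:410,80:280]
cv2.imwrite("pics/c2.png",cv2.resize(np.hstack([a,b]),(800,380)))
```

```text
-0.095 [0.3005 0.6872 0.1439]
-0.07 [ 1.2046  0.5122 -0.3614]
-0.045 [ 0.1158  0.7383 -0.5278]
-0.02 [-0.1278  0.5076  0.129 ]
0 [ 0.035   0.2921 -0.2587]
down 0.19149999999999998 [-0.7306 -1.1481 10.4749] [0.639  0.2991 0.1935] 136.225
```

View pics/c2.png

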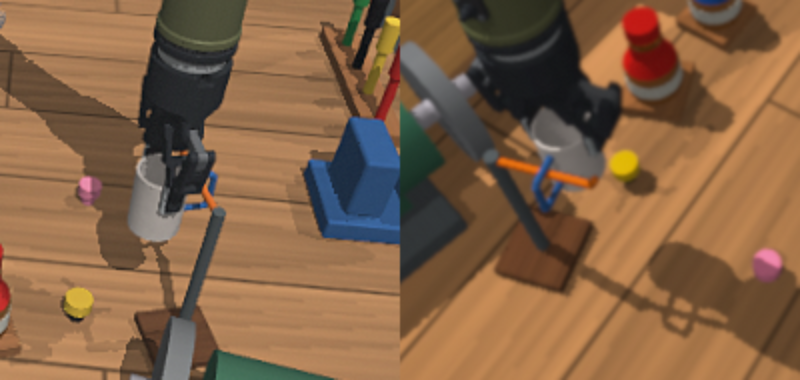

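The rod passes through the handle (side view at about (545,175)), and the top bar sits on the rod with 10 N of force. Next I'll release and verify.

Run:
```python
from h import *
robot.move_gripper(.085); robot.pause(1.0)
t=O()["tcp_pos"]; print(t,O()["ft_force"]); lin(t[0],t[1],.34,.1); robot.pause(.5); robot.reach([.55,.0,.32],DOWN); robot.pause(3)
im=robot.get_image("scene"); a=im["pixels"][130:320,340:540]; b=robot.get_image("side")["pixels"][220:410,80:280]
cv2.imwrite("pics/c3.png",cv2.resize(np.hstack([a,b]),(800,380))); save(im,"fin")
robot.reach([.42,-.37,.30],DOWN); print(blobs(robot.get_image("wrist"),"green",.012,.09))
robot.reach([.60,.0,.30],DOWN); i=robot.get_image("wrist"); print(blobs(i,"red",.125,.16),blobs(i,"yellow",.125,.16),blobs(i,"green",.005,.025),O()["time"])
```

```text
[0.63845636 0.29880514 0.19153268] [-0.69763663 -0.05397599  0.3492399 ]
[(np.float64(0.4372), np.float64(-0.3717), np.float64(0.025), np.float64(0.0532), 1383, 292, 170)]
[(np.float64(0.7014), np.float64(0.1228), np.float64(0.0212), np.float64(0.1423), 2856, 412, 29)] [(np.float64(0.7045), np.float64(-0.1391), np.float64(0.0211), np.float64(0.1421), 807, 378, 328)] [] 147.25
```

View pics/c3.png

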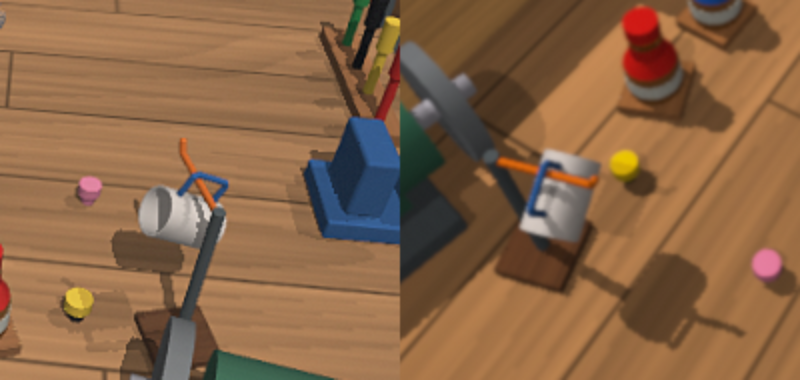

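The cup hangs freely by its handle on the rod, and both stoppers and the wheel stack are in place. I'll hand the job in.

```bash
python3 -c "
from h import *
print(robot.close_job())"
```

```text
the job is handed in; nothing more can be done
None
```

I handed the job in at about 147 s on the robot's clock, with no verdict returned: the red and yellow stoppers are home (no blue one was present), the three wheels are stacked flat and centred on the plate (one was knocked aside mid-run, so I restacked them), and the cup hangs by its handle on the orange hook.

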